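Nest the sample cups and put the lid on

TASK

Make one straight stack of the clean sample cups: first nest the yellow cup in the blue cup that stands in the round stand, then the green cup in the yellow one, and finally put the grey lid on the green cup. Hold each piece until it has been lowered right down, fully home and upright (do not drop it in); leave the blue cup in the stand's ring and do not disturb the bottles and the timer.

Things in the scene. Friction and masses are not known exactly. Their poses are not given: they have to be found in the camera images.
- blue_cup: Blue plastic cup, open on top, 86 mm high, 90 g; origin: centre of underside, z up. Body tapers from 37 mm diameter at the foot to 58 mm at height 56; above it to the rim a straight collar, 68 mm outside, 63 inside: grip this across its diameter from above. Stands loose in the stand's ring, origin 4 mm above the table.
- yellow_cup: Yellow plastic cup, open on top, 86 mm high, 90 g; origin: centre of underside, z up. Body tapers from 37 mm diameter at the foot to 58 mm at height 56; above it to the rim a straight collar, 68 mm outside, 63 inside: grip this across its diameter from above. Stands on the table. Nested, its collar rests on the lower cup's rim, origin 30 mm above that cup's, 2 mm play all round.
- green_cup: Green plastic cup, open on top, 86 mm high, 90 g; origin: centre of underside, z up. Body tapers from 37 mm diameter at the foot to 58 mm at height 56; above it to the rim a straight collar, 68 mm outside, 63 inside: grip this across its diameter from above. Stands on the table. Nested, its collar rests on the lower cup's rim, origin 30 mm above that cup's, 2 mm play all round.
- lid: Grey round lid, black square knob; lies right way up on the table, 80 g. Origin: centre of underside, z up. Plug 58.6 mm diameter (height 0 to 10), flange 74 mm diameter (height 10 to 14), knob 24 x 24 mm (height 14 to 44), sides along the lid's x and y. On a cup: plug inside the collar with 2 mm play, flange on the rim, lid origin 76 mm above the cup's origin.
- stand: Dark round steel stand, fixed to the table, 96 mm across, 4 mm thick, with a foot ring (inside diameter about 44 mm, outside 54 mm, top 12 mm above the table) round its middle in which the blue cup stands. Origin at the centre of its underside, on the table.
- big_bottle: Bystander: large reagent bottle, 52 mm across, 110 mm high, loose at the right of the table. Origin at the centre of its underside.
- blue_cap_bottle: Bystander: medium reagent bottle with a blue cap, 48 mm across, 98 mm high, loose, towards the back. Origin at the centre of its underside.
- timer: Bystander: small lab timer lying on its back, 66 x 66 x 20 mm, loose, front left. Origin at the centre of its underside.
Things that resemble listed ones, but are neither listed nor needed, are in the scene too. There is more than one size of the yellow_cup; the job needs the smaller.

How it is judged:
On the way, in this order (a step that is already met when the one before it is completed fails the run):
1. the yellow cup is lowered into the blue cup, to within 8 mm of home, while the fingers hold it (z of yellow_cup in the frame of blue_cup between 0.027 and 0.038 m and horizontal distance between yellow_cup and blue_cup below 0.006 m and angle between yellow_cup's own z axis and vertical below 0.08 rad and contact force between yellow_cup and the fingers above 0.5 N), for 0.1 s.
2. the green cup is lowered into the yellow cup, to within 8 mm of home, while the fingers hold it (z of green_cup in the frame of yellow_cup between 0.027 and 0.038 m and horizontal distance between green_cup and yellow_cup below 0.006 m and angle between green_cup's own z axis and vertical below 0.08 rad and contact force between green_cup and the fingers above 0.5 N), for 0.1 s.
3. the lid is lowered onto the green cup, to within 8 mm of home, while the fingers hold it (z of lid in the frame of green_cup between 0.073 and 0.084 m and horizontal distance between lid and green_cup below 0.006 m and angle between lid's own z axis and vertical below 0.08 rad and contact force between lid and the fingers above 0.5 N), for 0.1 s.
At the end, for the whole second after the job is handed in: The blue cup stands in the stand, the yellow cup is nested in the blue, the green in the yellow and the lid sits on the green: each within 3 mm of its seated height above the one below and within 5 mm of its axis, upright within 0.08 rad, and at rest (z of blue_cup in the frame of stand between 0.001 and 0.007 m and horizontal distance between blue_cup and stand below 0.005 m and angle between each of blue_cup, yellow_cup, green_cup, lid's own z axis and vertical below 0.08 rad and z of yellow_cup in the frame of blue_cup between 0.027 and 0.033 m and horizontal distance between yellow_cup and blue_cup below 0.005 m and z of green_cup in the frame of yellow_cup between 0.027 and 0.033 m and horizontal distance between green_cup and yellow_cup below 0.005 m and z of lid in the frame of green_cup between 0.073 and 0.079 m and horizontal distance between lid and green_cup below 0.005 m and linear speed of each of blue_cup, yellow_cup, green_cup, lid below 0.02 m/s); the robot touches nothing.
It fails at once if the large reagent bottle is pushed more than 30 mm or tipped (distance of big_bottle from where it was at the start of the episode above 0.03 m or angle between big_bottle's own z axis and vertical above 0.5 rad).
It fails at once if the medium reagent bottle is pushed more than 30 mm or tipped (distance of blue_cap_bottle from where it was at the start of the episode above 0.03 m or angle between blue_cap_bottle's own z axis and vertical above 0.5 rad).
It fails at once if the timer is pushed more than 30 mm or tipped (distance of timer from where it was at the start of the episode above 0.03 m or angle between timer's own z axis and vertical above 0.5 rad).
It also fails if it takes over 72 s, if anything falls off the work surface, if the arm or the gripper's body presses on something with over 40 N, if the wrist force passes 120 N, or if a joint passes its speed limit or range.

ROBOT

A 6-joint arm with a two-finger parallel gripper is mounted at the origin on a cart in front of the work surface, level with it; the furniture and walls round the work are solid. World frame = base frame: x ahead of the robot, y to its left, z up, the work surface at z = 0. Lengths are in m, angles in rad, forces in N, time in s.
With the tool pointing down it reaches from about 0.3 to 0.875 m from the base axis. Payload 6.4 kg.
Tool frame: the origin (TCP) lies between the finger pads; the fingertips stand ctrl.tip_extent ahead of it and the grasp point (between the pads) is the TCP (ctrl.tip_extent is the distance from the TCP to the fingertips, in m); z points along the fingers, y is the line along which they close (so a half turn about z gives the same grasp; the last joint's range is limited). The gripper opens to 85 mm and grips with 20 to 120 N. Pads are 22 mm wide; open, the fingers measure 114 mm over their backs; the gripper's body (76 mm by 85 mm) begins 54 mm behind the grasp point. The pads swing forward as they close: fully open they stand 13 mm farther back than shut.
Start: joints at [1.133, 0.181, 1.607, -0, 1.354, -0.206], TCP at [0.132, 0.56, 0.25] pointing down, gripper open.
Joint ranges: [-2.99, 2.99], [-0.89, 2.07], [0.3, 2.58], [-1.14, 4.28], [0, 2.63], [-3.12, 3.12]. Speed limits (rad/s): [2.57, 2.57, 3.01, 3.14, 3.14, 3.14].

INTERFACE

Orientations are given as a unit quaternion [w, x, y, z].
In Python, from bench import ctrl gives the robot as it stands.
- The arm moves only by the tool send_rows, never from a script. Its arguments are lists of equal length, an entry for each row: "dr": the turn, a rotation vector about the tool's x, y, z in units of 6 degrees (1.0 is 6 degrees), a list of three; "xyz": the shift along the tool's x, y, z in cm, a list of three; "jaw": the opening in per cent of the stroke, from 0 (shut) to 100 (fully open). In form: {"dr": [[wx, wy, wz], ...], "xyz": [[dx, dy, dz], ...], "jaw": [jaw, ...]}. A call has exactly 8 rows; each row is the pose to reach, as a shift and turn from the pose commanded when the call began, along the tool's axes at that moment; what a row does not reach only later rows make up. A row lasts 1/8 s, in which the tool goes at most 62.5 mm and 10.7 degrees, less where a joint would pass 70% of its speed; a pose out of reach is approached as far as the arm can. A call with a gripper value outside its range is refused whole. The fingers move at their own pace and stop on an object; the grip force is fixed at half the most. Time passes only in rows, so rows that repeat a pose let the fingers close, or fill a call up. It gives the time, the measured TCP pose, the force, the opening and the grip force at its end, in the units of the state.
- ctrl.get_obs(): the state, without advancing time (a new reading comes with each control period).
- ctrl.camera(name): name is "side" or "top" or "wrist"; returns the picture (480x640x3 uint8, red, green, blue); there is no depth.
- ctrl.calibration(name): a dict with "camera_matrix" (3x3 intrinsics, pixels), "world_from_camera" (4x4, takes a point from camera to world coordinates). Camera axes: x right, y up, looking along -z (the intrinsics and any distortion apply to the point x, -y, -z); pixel columns grow to the right and rows downward; lengths in m; the calibration is good to about 2 mm. A picture is of the moment at which its call begins: read the wrist's pose just before it. calibration takes no time and is no camera call; for the wrist camera it gives the pose at the moment of the call.
- ctrl.hand_in(): hands the job in; it is judged then, once.
The state is a dict: "time_s": time; "q": joint angles; "dq": joint speeds; "joint_efforts": joint torques, N m; "eef_pos": TCP position; "eef_rot": TCP orientation; "wrist_force": force on the tool from outside, world axes, zero at the start; "torque": the same for the moment, N m; "opening": opening from 0.0 (shut) to 1.0 (fully open); "grasp_force": force on a finger pad.
Only numpy, scipy, OpenCV 4.12 (cv2) and the standard library are available. Lean on these libraries where they do the work, as an engineer would, in place of code of your own. Each camera call takes 0.05 s, during which the arm holds its last target. There are 200 camera calls.

## Working session

There is one attempt and no reset: what is moved stays moved. The work goes in short steps, Python scripts to look and compute and a tool call to move; the robot and the scene stay as the last step left them, time stands still between calls to the robot, and variables do not carry over. Pictures are saved under pics/ and viewed, at most 13 in all, crops included, and the job is handed in when it is done.

Besides the shell and the picture viewer there is one more tool, called after "Request:" as name(argument=value, ...), one argument or row to a line, values as JSON. send_rows: Moves the arm, as the interface text tells. Its arguments: {"type":"object","properties":{"dr":{"type":"array","items":{"type":"array","items":{"type":"number"}}},"xyz":{"type":"array","items":{"type":"array","items":{"type":"number"}}},"jaw":{"type":"array","items":{"type":"number"}}},"required":["dr","xyz","jaw"]}

```bash
mkdir -p pics; ls
python3 - <<'E'
from bench import ctrl
import cv2,numpy as np
print(ctrl.get_obs(),ctrl.tip_extent)
for n in("top","side"):
    im=ctrl.camera(n);cv2.imwrite(f"pics/{n}0.png",im[:,:,::-1]);c=ctrl.calibration(n);print(n,np.round(c["camera_matrix"],1).tolist(),np.round(c["world_from_camera"],3).tolist(),c.keys())
E
```

```text
pics
{'time_s': 0.0, 'q': array([ 1.13267537e+00,  1.81538052e-01,  1.60800038e+00, -4.81125461e-07,
        1.35383419e+00, -2.06306040e-01]), 'dq': array([-2.18739946e-03,  7.96086050e-04, -1.28307614e-03, -1.77550847e-04,
       -9.92607326e-04, -1.60063311e-05]), 'joint_efforts': array([ 3.26919391e-03, -4.44877839e+01, -3.51338053e+01,  2.39609420e-05,
        9.02444765e-03,  4.07427308e-05]), 'eef_pos': array([0.1318614 , 0.55913579, 0.24938951]), 'eef_rot': array([-2.81605969e-04,  1.15648006e-01,  9.93289860e-01, -8.44257757e-04]), 'wrist_force': array([ 0.18969636,  0.71344061, -0.25782717]), 'torque': array([ 0.0634028 ,  0.05379311, -0.02655753]), 'grasp_force': 0.0, 'opening': 1.0010573646378087} 0.019
top [[494.1, 0.0, 319.2], [0.0, 494.1, 233.4], [0.0, 0.0, 1.0]] [[-0.028, 0.972, -0.234, 0.245], [-1.0, -0.028, 0.002, 0.224], [-0.004, 0.234, 0.972, 1.407], [0.0, 0.0, 0.0, 1.0]] dict_keys(['camera_matrix', 'world_from_camera'])
side [[586.1, 0.0, 319.9], [0.0, 586.1, 235.4], [0.0, 0.0, 1.0]] [[0.945, 0.2, -0.26, 0.121], [-0.328, 0.593, -0.735, -0.982], [0.008, 0.78, 0.626, 1.088], [0.0, 0.0, 0.0, 1.0]] dict_keys(['camera_matrix', 'world_from_camera'])
```

View pics/top0.png

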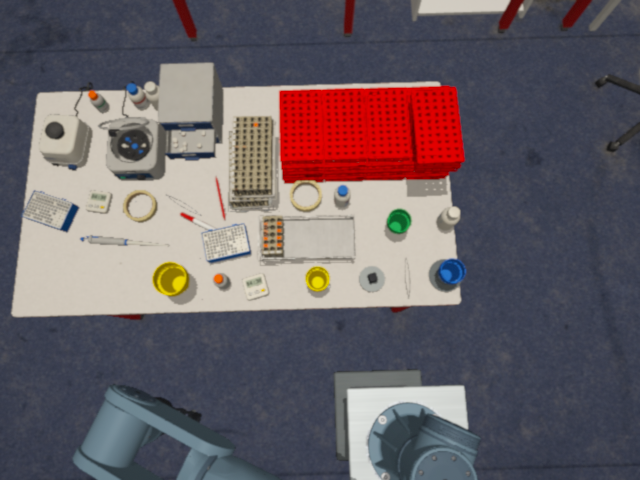

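View pics/side0.png

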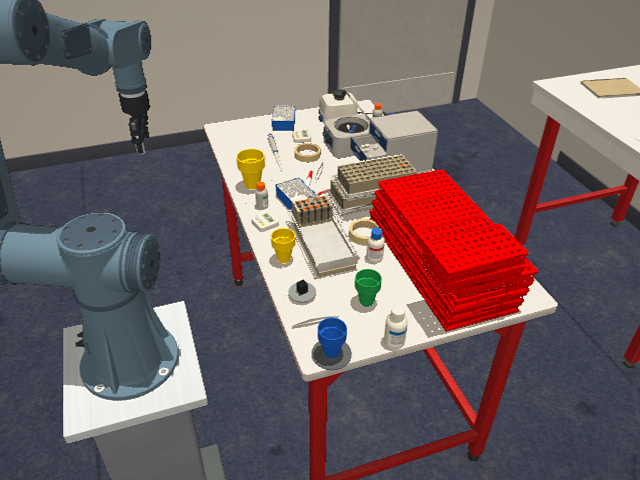

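Top view candidates: small yellow cup (318,279), with the larger yellow lookalike at (171,279); green cup (399,220); lid (371,279); blue cup in its stand (450,273). The big bottle is at (450,216), the blue-cap bottle at (342,195) and the timer at (256,287), with a second timer at (98,201). In the side view the small yellow is at (283,245), the larger one at (250,165).

```bash
cat > h.py <<'E'
import cv2,numpy as np
from scipy.spatial.transform import Rotation as R
from bench import ctrl
HS={'yellow':((22,130,90),(34,255,255)),'green':((60,120,40),(88,255,255)),'blue':((105,130,60),(125,255,255)),'grey':((0,0,90),(179,60,175)),'black':((0,0,0),(179,255,50))}
def ray(n,uv,z,c=None):
    c=c or ctrl.calibration(n);K=c["camera_matrix"];T=c["world_from_camera"]
    p=np.linalg.solve(K,[uv[0],uv[1],1]);d=T[:3,:3]@[p[0],-p[1],-p[2]];o=T[:3,3]
    return o+d*(z-o[2])/d[2]
def blobs(im,col,amin=60):
    m=cv2.inRange(cv2.cvtColor(im,cv2.COLOR_RGB2HSV),*HS[col])
    cs,_=cv2.findContours(m,cv2.RETR_EXTERNAL,cv2.CHAIN_APPROX_NONE)
    return sorted([c for c in cs if cv2.contourArea(c)>amin],key=cv2.contourArea,reverse=True)
def circle(n,cnt,z,c=None):
    """project hull to plane z, fit enclosing circle -> centre, diameter"""
    P=np.array([ray(n,p,z,c)[:2] for p in cv2.convexHull(cnt)[:,0].astype(float)]).astype(np.float32)
    (x,y),r=cv2.minEnclosingCircle(P);return round(x,4),round(y,4),round(2*r,4)
E
python3 - <<'E'
from h import *
for n in("top","side"):
    im=cv2.imread(f"pics/{n}0.png")[:,:,::-1].copy()
    for col in('yellow','green','blue','grey'):
        for b in blobs(im,col)[:6 if col=='grey' else 4]:
            x,y,w,h=cv2.boundingRect(b)
            z={'blue':.09,'grey':.014}.get(col,.086)
            print(n,col,(x,y,w,h),circle(n,b,z))
im=cv2.imread("pics/top0.png");im2=cv2.imread("pics/side0.png")
a=cv2.resize(im[170:300,240:480],(800,433));cv2.imwrite("pics/crop0.png",a)
E
```

```text
top yellow (152, 262, 37, 34) (0.4483, 0.625, 0.1022)
top yellow (305, 266, 25, 26) (0.4385, 0.2303, 0.0687)
top green (387, 210, 24, 23) (0.592, 0.0008, 0.0688)
top blue (438, 259, 29, 25) (0.4479, -0.1329, 0.0764)
top blue (62, 205, 16, 26) (0.6277, 0.9119, 0.0738)
top blue (126, 83, 11, 11) (1.0198, 0.762, 0.039)
top grey (95, 61, 346, 120) (1.0434, 0.369, 1.0792)
top grey (334, 370, 135, 110) (0.0731, 0.0267, 0.3991)
top grey (10, 91, 393, 227) (0.7105, 0.5418, 1.2942)
top grey (228, 117, 52, 96) (0.8023, 0.4108, 0.3185)
top grey (41, 119, 52, 52) (0.8799, 0.9711, 0.1747)
top grey (406, 176, 55, 83) (0.6192, -0.1146, 0.2758)
side yellow (237, 149, 28, 40) (0.439, 0.5935, 0.2372)
side yellow (271, 228, 25, 35) (0.4297, 0.1914, 0.1449)
side green (355, 269, 26, 38) (0.5849, -0.034, 0.1332)
side blue (318, 317, 29, 41) (0.4409, -0.1584, 0.1186)
side blue (272, 116, 23, 15) (0.6282, 0.8385, 0.122)
side blue (276, 184, 16, 25) (0.4947, 0.4038, 0.1339)
side blue (371, 228, 11, 12) (0.6856, 0.1498, 0.05)
side grey (38, 0, 430, 174) (0.7297, 1.8676, 2.8149)
side grey (459, 0, 181, 188) (2.3244, 1.0025, 2.2037)
side grey (0, 64, 145, 95) (-0.1548, 1.4803, 1.0232)
side grey (63, 356, 145, 124) (0.0341, -0.1904, 0.3609)
side grey (300, 306, 257, 76) (0.7028, -0.1859, 0.685)
side grey (63, 324, 102, 77) (-0.0396, 0.0186, 0.319)
```

View pics/crop0.png

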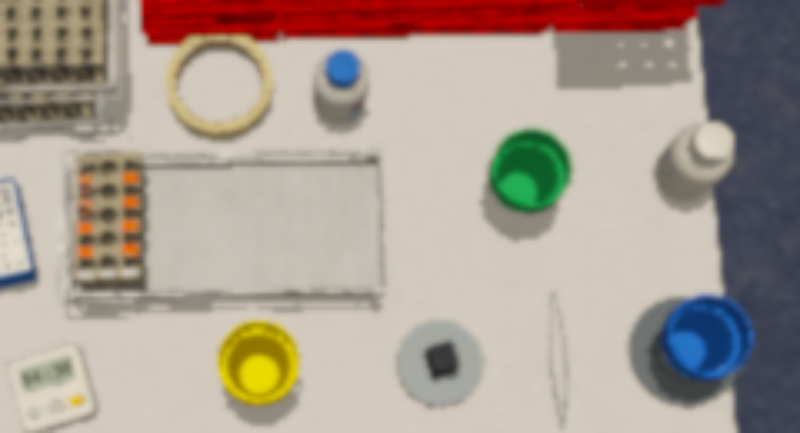

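The close crop confirms the choice: the small yellow cup (318,279) has a measured rim of 68.7 mm, while the other has 102 mm. Green's rim is 68.8 mm. The lid with its black knob is at (371,278), and blue stands on its dark disc. Next I approach the yellow cup.

```bash
cat >> h.py <<'E'
def go(x,y,z,yaw=0.,cur=None):
    """move from commanded pose (default measured) so tool points down, tool y = world y turned by yaw"""
    o=ctrl.get_obs();p=np.array(cur if cur is not None else o["eef_pos"]);w,a,b,c=o["eef_rot"]
    r=R.from_quat([a,b,c,w]);cy,sy=np.cos(yaw),np.sin(yaw)
    t=R.from_matrix(np.array([[-cy,-sy,0],[-sy,cy,0],[0,0,-1]]))
    print("xyz",np.round(r.inv().apply(np.array([x,y,z])-p)*100,2),"dr",np.round(np.degrees((r.inv()*t).as_rotvec())/6,2),"t",round(o["time_s"],2),"p",o["eef_pos"].round(4))
E
python3 - <<'E'
from h import *
o=ctrl.get_obs();w,a,b,c=o["eef_rot"];T=ctrl.calibration("wrist")
r=R.from_quat([a,b,c,w]);print(r.inv().apply(T["world_from_camera"][:3,3]-o["eef_pos"]),(r.inv().as_matrix()@T["world_from_camera"][:3,:3]).round(2),T["camera_matrix"].round(0).tolist())
im=cv2.imread("pics/top0.png")[:,:,::-1].copy()
for b in blobs(im,'black',15):
    x,y,w,h=cv2.boundingRect(b)
    if 350<x<400 and 260<y<300: print((x,y,w,h),ray("top",(x+w/2-.5,y+h/2-.5),.044),np.array(cv2.minAreaRect(b)[2]))
for n,u in dict(big=(452,212),bc=(343,189),timer=(256,287)).items(): print(n,ray("top",u,.1))
go(.4385,.2303,.22)
E
```

```text
[ 0.06838581  0.00127304 -0.12354954] [[-0.    0.96  0.27]
 [ 1.    0.   -0.  ]
 [-0.    0.27 -0.96]] [[366.0, 0.0, 320.0], [0.0, 366.0, 239.0], [0.0, 0.0, 1.0]]
big [ 0.60948999 -0.14522977  0.1       ]
bc [0.68460782 0.15133216 0.1       ]
timer [0.41821308 0.39268239 0.1       ]
xyz [-37.4  -24.96   2.97] dr [-0.01 -0.   -2.21] t 0.1 p [0.1319 0.5592 0.2495]
```

Request:
send_rows(
  dr=[
    [0, 0, -0.3],
    [0, 0, -0.6],
    [0, 0, -0.9],
    [0, 0, -1.2],
    [0, 0, -1.5],
    [0, 0, -1.8],
    [0, 0, -2.2],
    [0, 0, -2.2],
  ],
  xyz=[
    [-5, -3.3, 0.4],
    [-10, -6.7, 0.8],
    [-15, -10, 1.2],
    [-20, -13.3, 1.6],
    [-25, -16.7, 2],
    [-30, -20, 2.4],
    [-34, -22.7, 2.8],
    [-37.4, -25, 3],
  ],
  jaw=[100, 100, 100, 100, 100, 100, 100, 100],
)

```text
time_s: 1.1
eef_pos: [0.4395, 0.2286, 0.2198]
eef_rot: [-0.0, 0.001, 1.0, -0.0]
wrist_force: [0.1, 0.5, -0.3]
opening: 1.002
grasp_force: 0.0
```

```bash
cat >> h.py <<'E'
def wcup(col,z,name=None):
    c=ctrl.calibration("wrist");im=ctrl.camera("wrist")
    if name: cv2.imwrite(f"pics/{name}.png",im[:,:,::-1])
    for b in blobs(im,col,2500)[:2]: print(col,cv2.boundingRect(b),circle("wrist",b,z,c))
E
python3 - <<'E'
from h import *
wcup('yellow',.086,'w1')
go(.4385,.2303,.077)
E
```

```text
yellow (278, 187, 93, 94) (0.4408, 0.2328, 0.0713)
xyz [ 0.41  0.49 14.28] dr [-0.02  0.01 -0.04] t 1.15 p [0.4424 0.2258 0.2198]
```

View pics/w1.png

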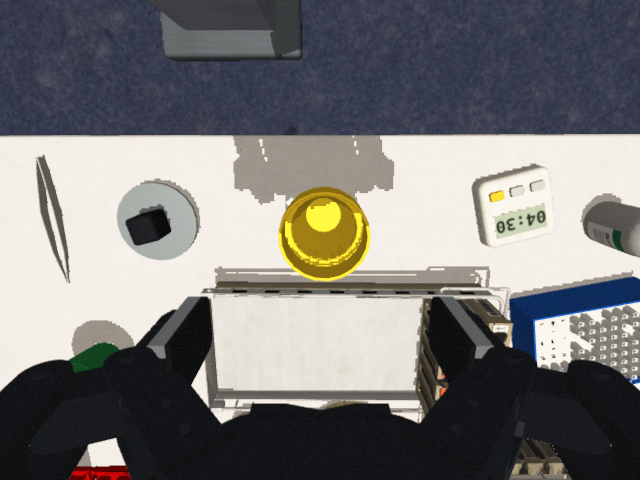

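The wrist view shows the small yellow cup at (325,234), the lid at (158,220) with its knob turned, and the timer at (512,205). The arm was still settling, so I descend partway and let it settle.

Request:
send_rows(
  dr=[
    [0, 0, 0],
    [0, 0, 0],
    [0, 0, 0],
    [0, 0, 0],
    [0, 0, 0],
    [0, 0, 0],
    [0, 0, 0],
    [0, 0, 0],
  ],
  xyz=[
    [-0.1, 0.1, 2],
    [-0.1, 0.1, 4],
    [-0.1, 0.1, 5],
    [-0.1, 0.1, 5],
    [-0.1, 0.1, 5],
    [-0.1, 0.1, 5],
    [-0.1, 0.1, 5],
    [-0.1, 0.1, 5],
  ],
  jaw=[100, 100, 100, 100, 100, 100, 100, 100],
)

```text
time_s: 2.15
eef_pos: [0.4398, 0.2315, 0.1706]
eef_rot: [0.0, 0.001, 1.0, 0.0]
wrist_force: [0.4, 0.5, 0.4]
opening: 1.002
grasp_force: 0.0
```

Run:
```python
from h import *
wcup('yellow',.086,'w2')
go(.4385,.2303,.077)
```

```text
yellow (265, 196, 112, 115) (0.4405, 0.2328, 0.0721)
xyz [ 0.13 -0.11  9.35] dr [ 0.    0.   -0.01] t 2.2 p [0.4397 0.2314 0.1705]
```

Request:
send_rows(
  dr=[
    [0, 0, 0],
    [0, 0, 0],
    [0, 0, 0],
    [0, 0, 0],
    [0, 0, 0],
    [0, 0, 0],
    [0, 0, 0],
    [0, 0, 0],
  ],
  xyz=[
    [-0.05, 0.1, 3],
    [-0.05, 0.1, 6],
    [-0.05, 0.1, 8],
    [-0.05, 0.1, 9.3],
    [-0.05, 0.1, 9.3],
    [-0.05, 0.1, 9.3],
    [-0.05, 0.1, 9.3],
    [-0.05, 0.1, 9.3],
  ],
  jaw=[100, 100, 100, 100, 100, 60, 60, 60],
)

```text
time_s: 3.2
eef_pos: [0.4416, 0.2327, 0.0788]
eef_rot: [0.002, 0.001, 1.0, 0.0]
wrist_force: [0.1, -0.6, 6.9]
opening: 0.77
grasp_force: 67.0
```

Request:
send_rows(
  dr=[
    [0, 0, 0],
    [0, 0, 0],
    [0, 0, 0],
    [0, 0, 0],
    [0, 0, 0],
    [0, 0, 0],
    [0, 0, 0],
    [0, 0, 0],
  ],
  xyz=[
    [0, 0, 0],
    [0, 0, 0],
    [0, 0, 0],
    [0, 0, 0],
    [0, 0, -3],
    [0, 0, -7],
    [0, 0, -11],
    [0, 0, -14],
  ],
  jaw=[60, 60, 60, 60, 60, 60, 60, 60],
)

```text
time_s: 4.2
eef_pos: [0.4404, 0.2326, 0.2194]
eef_rot: [0.001, 0.001, 1.0, 0.0]
wrist_force: [1.1, 0.4, -0.8]
opening: 0.767
grasp_force: 66.9
```

Run:
```python
from h import *
o=ctrl.get_obs();wcup('yellow',o["eef_pos"][2]+.009,'w3');print(o["eef_pos"],o["opening"],o["grasp_force"],o["wrist_force"])
go(.4479,-.1329,.22)
```

```text
yellow (227, 229, 186, 180) (0.4373, 0.234, 0.0726)
[0.44043309 0.23259662 0.21942744] 0.766726834285883 66.92485436797142 [ 1.13231547  0.44629934 -0.80491088]
xyz [ -0.59 -36.61   0.26] dr [ 0.02  0.07 -0.01] t 4.25 p [0.4424 0.2332 0.2233]
```

View pics/w3.png

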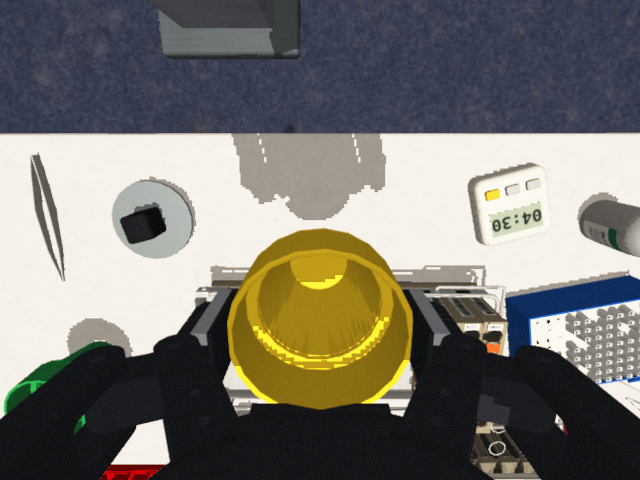

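The cup is held: rim about rows 250–409, columns 230–413. Part of its outer wall shows at the top (229–250), which biases the enclosing circle. I switch to a fixed-radius fit on the far and side arc.

```bash
cat >> h.py <<'E'
from scipy.optimize import least_squares
TC=np.array([[0,.963,.27],[1,0,0],[0,.27,-.963]])
def arc(cnt,z,c,r=.034,smax=.8):
    """fixed-radius fit on the hull arc away from camera (the near arc shows the outer wall)"""
    o=c["world_from_camera"][:2,3];h=cv2.convexHull(cnt)[:,0].astype(float)
    x0,y0,w,hh=cv2.boundingRect(cnt)
    P=np.array([ray("wrist",p,z,c)[:2] for p in cnt[:,0].astype(float)])
    q=np.mean(P,0);u=(q-o)/np.linalg.norm(q-o)
    for _ in range(3):
        d=P-q;n=np.linalg.norm(d,axis=1);s=d@u/n
        k=(s>-.1)&(s<smax)&(n>r*.8)
        f=least_squares(lambda a:np.linalg.norm(P[k]-a,axis=1)-r,q,loss="soft_l1",f_scale=.001);q=f.x
    return q.round(4),k.sum(),round(float(np.sqrt(np.mean(f.fun**2)))*1000,2)
def fakecal(p):
    c=ctrl.calibration("wrist");Rt=np.diag([-1.,1,-1]);T=np.eye(4);T[:3,:3]=Rt@TC;T[:3,3]=p+Rt@[.0684,.0013,-.1235]
    return dict(camera_matrix=c["camera_matrix"],world_from_camera=T)
E
python3 - <<'E'
from h import *
for n,p,z in(("w2",(.4397,.2314,.1705),.086),("w3",(0,0,0),.009),("w3",(0,0,0),.006)):
    im=cv2.imread(f"pics/{n}.png")[:,:,::-1].copy();c=fakecal(np.array(p))
    b=blobs(im,'yellow',2500)[0]
    print(n,arc(b,z,c),arc(b,z,c,smax=1.1),circle("wrist",b,z,c))
E
```

```text
w2 (array([0.4406, 0.2329]), np.int64(97), 0.65) (array([0.4414, 0.2329]), np.int64(162), 0.6) (0.44, 0.2327, 0.0721)
w3 (array([-0.002 ,  0.0012]), np.int64(158), 1.05) (array([-0.0039,  0.0012]), np.int64(281), 1.33) (-0.0035, 0.0014, 0.0725)
w3 (array([0.0014, 0.0012]), np.int64(153), 0.53) (array([-0.001 ,  0.0012]), np.int64(275), 1.29) (-0.0018, 0.0014, 0.0744)
```

Request:
send_rows(
  dr=[
    [0, 0, 0],
    [0, 0, 0],
    [0, 0, 0],
    [0, 0, 0],
    [0, 0, 0],
    [0, 0, 0],
    [0, 0, 0],
    [0, 0, 0],
  ],
  xyz=[
    [-1, -3, -1],
    [-2.5, -8, -2],
    [-4, -14, -3],
    [-5.5, -20, -3],
    [-7, -26, -3],
    [-8.5, -31, -3],
    [-9.5, -34.5, -3],
    [-10, -36.3, -3],
  ],
  jaw=[60, 60, 60, 60, 60, 60, 60, 60],
)

```text
time_s: 5.25
eef_pos: [0.5396, -0.1324, 0.2467]
eef_rot: [-0.0, 0.002, 1.0, 0.0]
wrist_force: [0.4, 0.9, -0.5]
opening: 0.769
grasp_force: 66.9
```

Request:
send_rows(
  dr=[
    [0, 0, 0],
    [0, 0, 0],
    [0, 0, 0],
    [0, 0, 0],
    [0, 0, 0],
    [0, 0, 0],
    [0, 0, 0],
    [0, 0, 0],
  ],
  xyz=[
    [0, 0, 0],
    [0, 0, 0],
    [0, 0, 0],
    [0, 0, 0],
    [0, 0, 0],
    [0, 0, 0],
    [0, 0, 0],
    [0, 0, 0],
  ],
  jaw=[60, 60, 60, 60, 60, 60, 60, 60],
)

```text
time_s: 6.25
eef_pos: [0.5396, -0.1308, 0.2473]
eef_rot: [-0.0, 0.001, 1.0, 0.0]
wrist_force: [-0.8, 0.8, -0.5]
opening: 0.767
grasp_force: 66.9
```

Run:
```python
from h import *
c=ctrl.calibration("wrist");im=ctrl.camera("wrist");cv2.imwrite("pics/w4.png",im[:,:,::-1])
for b in blobs(im,'blue',1500)[:2]: print(cv2.boundingRect(b),arc(b,.09,c,smax=1.1),circle("wrist",b,.09,c))
o=ctrl.get_obs();b=blobs(im,'yellow',5000)[0];print(cv2.boundingRect(b),arc(b,o["eef_pos"][2]+.008,c),o["eef_rot"].round(4))
go(.449,-.133,.25)
```

```text
(270, 59, 93, 98) (array([ 0.4538, -0.1321]), np.int64(150), 0.37) (0.4527, -0.1323, 0.068)
(227, 229, 186, 180) (array([ 0.539 , -0.1296]), np.int64(153), 0.85) [-0.e+00  8.e-04  1.e+00 -0.e+00]
xyz [ 9.06 -0.23 -0.27] dr [-0.   -0.   -0.01] t 6.3 p [ 0.5396 -0.1308  0.2473]
```

View pics/w4.png

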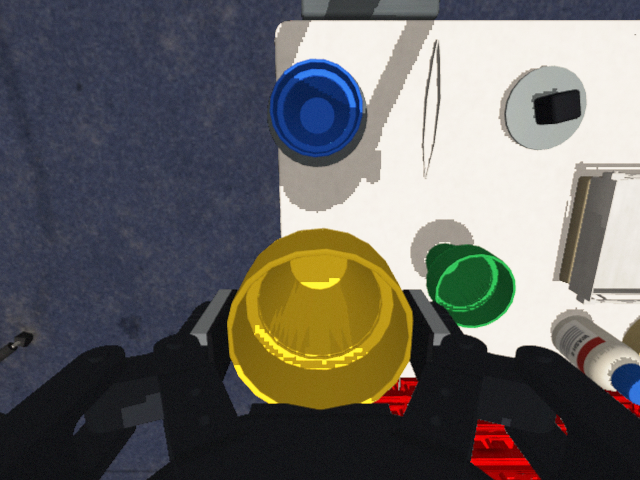

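The blue rim is at (317,108) with measured diameter 68 mm; green is at (472,285) and the lid at (545,107). Next I move over the blue cup.

Request:
send_rows(
  dr=[
    [0, 0, 0],
    [0, 0, 0],
    [0, 0, 0],
    [0, 0, 0],
    [0, 0, 0],
    [0, 0, 0],
    [0, 0, 0],
    [0, 0, 0],
  ],
  xyz=[
    [3, 0, 0],
    [6, -0.1, 0],
    [8, -0.2, 0],
    [8.65, -0.25, 1],
    [8.65, -0.25, 2.5],
    [8.65, -0.25, 4],
    [8.65, -0.25, 5],
    [8.65, -0.25, 5],
  ],
  jaw=[60, 60, 60, 60, 60, 60, 60, 60],
)

```text
time_s: 7.3
eef_pos: [0.4527, -0.1327, 0.1959]
eef_rot: [-0.001, 0.001, 1.0, 0.001]
wrist_force: [0.1, -0.1, -0.3]
opening: 0.769
grasp_force: 67.0
```

Request:
send_rows(
  dr=[
    [0, 0, 0],
    [0, 0, 0],
    [0, 0, 0],
    [0, 0, 0],
    [0, 0, 0],
    [0, 0, 0],
    [0, 0, 0],
    [0, 0, 0],
  ],
  xyz=[
    [0, 0, 0],
    [0, 0, 0],
    [0, 0, 1],
    [0, 0, 2],
    [0, 0, 3],
    [0, 0, 4],
    [0, 0, 5],
    [0, 0, 5],
  ],
  jaw=[60, 60, 60, 60, 60, 60, 60, 60],
)

```text
time_s: 8.3
eef_pos: [0.4525, -0.1328, 0.1462]
eef_rot: [-0.001, 0.001, 1.0, 0.001]
wrist_force: [0.2, 1.2, -0.8]
opening: 0.763
grasp_force: 67.0
```

Run:
```python
from h import *
go(.453,-.1334,.112)
for n in("side","wrist"):
    im=ctrl.camera(n);cv2.imwrite(f"pics/{n}5.png",im[:,:,::-1])
s=cv2.imread("pics/side5.png")[250:390,250:420];a=cv2.resize(s,(480,395));w=cv2.resize(cv2.imread("pics/wrist5.png"),(320,240))
w=cv2.copyMakeBorder(w,0,155,0,0,cv2.BORDER_CONSTANT);cv2.imwrite("pics/m5.png",np.hstack([a,w]))
```

```text
xyz [-0.05 -0.07  3.42] dr [ 0.01 -0.02 -0.01] t 8.3 p [ 0.4525 -0.1328  0.1462]
```

View pics/m5.png

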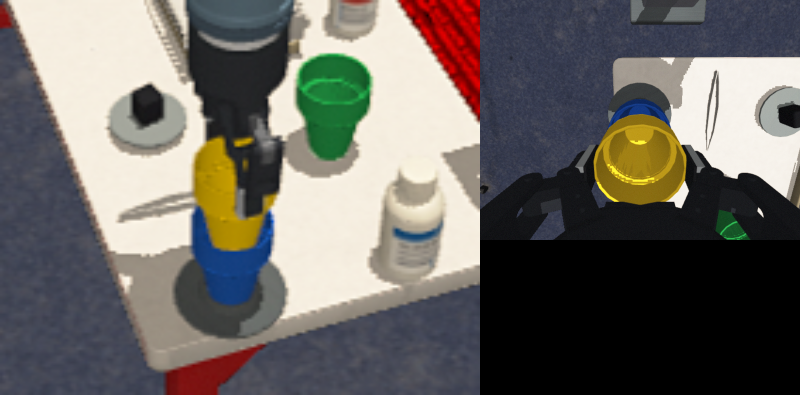

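The yellow foot has entered the blue cup (side crop, about (232,240)) with no contact force. I lower it home slowly.

Request:
send_rows(
  dr=[
    [0, 0, 0],
    [0, 0, 0],
    [0, 0, 0],
    [0, 0, 0],
    [0, 0, 0],
    [0, 0, 0],
    [0, 0, 0],
    [0, 0, 0],
  ],
  xyz=[
    [0, -0.05, 0.7],
    [0, -0.05, 1.4],
    [0, -0.05, 2],
    [0, -0.05, 2.5],
    [0, -0.05, 2.8],
    [0, -0.05, 3],
    [0, -0.05, 3.1],
    [0, -0.05, 3.2],
  ],
  jaw=[60, 60, 60, 60, 60, 60, 60, 60],
)

```text
time_s: 9.4
eef_pos: [0.4532, -0.1337, 0.1154]
eef_rot: [0.0, 0.001, 1.0, -0.0]
wrist_force: [-0.5, -0.3, -0.8]
opening: 0.767
grasp_force: 67.0
```

Request:
send_rows(
  dr=[
    [0, 0, 0],
    [0, 0, 0],
    [0, 0, 0],
    [0, 0, 0],
    [0, 0, 0],
    [0, 0, 0],
    [0, 0, 0],
    [0, 0, 0],
  ],
  xyz=[
    [0, 0, 0],
    [0, 0, 0.05],
    [0, 0, 0.1],
    [0, 0, 0.15],
    [0, 0, 0.2],
    [0, 0, 0.25],
    [0, 0, 0.3],
    [0, 0, 0.3],
  ],
  jaw=[60, 60, 60, 60, 60, 60, 60, 60],
)

```text
time_s: 10.4
eef_pos: [0.4535, -0.1336, 0.1129]
eef_rot: [0.0, 0.001, 1.0, 0.0]
wrist_force: [-0.9, 2.1, 4.2]
opening: 0.766
grasp_force: 67.7
```

Request:
send_rows(
  dr=[
    [0, 0, 0],
    [0, 0, 0],
    [0, 0, 0],
    [0, 0, 0],
    [0, 0, 0],
    [0, 0, 0],
    [0, 0, 0],
    [0, 0, 0],
  ],
  xyz=[
    [0, 0, 0],
    [0, 0, 0],
    [0, 0, 0],
    [0, 0, 0],
    [0, 0, -2],
    [0, 0, -5],
    [0, 0, -8],
    [0, 0, -11],
  ],
  jaw=[100, 100, 100, 100, 100, 100, 100, 100],
)

```text
time_s: 11.4
eef_pos: [0.453, -0.1335, 0.2232]
eef_rot: [-0.0, 0.001, 1.0, 0.0]
wrist_force: [-0.9, -0.1, -0.9]
opening: 1.0
grasp_force: 0.0
```

Request:
send_rows(
  dr=[
    [0, 0, 0],
    [0, 0, 0],
    [0, 0, 0],
    [0, 0, 0],
    [0, 0, 0],
    [0, 0, 0],
    [0, 0, 0],
    [0, 0, 0],
  ],
  xyz=[
    [-3, 3, 0],
    [-7, 7, 0],
    [-11, 11, 0],
    [-14, 13.5, 0],
    [-14, 13.5, 0],
    [-14, 13.5, 0],
    [-14, 13.5, 0],
    [-14, 13.5, 0],
  ],
  jaw=[100, 100, 100, 100, 100, 100, 100, 100],
)

```text
time_s: 12.4
eef_pos: [0.5929, 0.0004, 0.2225]
eef_rot: [0.0, 0.001, 1.0, -0.0]
wrist_force: [-0.3, -0.7, 0.5]
opening: 0.999
grasp_force: 0.0
```

Run:
```python
from h import *
c=ctrl.calibration("wrist");im=ctrl.camera("wrist");cv2.imwrite("pics/w6.png",im[:,:,::-1])
for b in blobs(im,'green',1500)[:1]: print(cv2.boundingRect(b),arc(b,.086,c,smax=1.1),circle("wrist",b,.086,c))
t=ctrl.camera("top");cv2.imwrite("pics/top6.png",t[:,:,::-1])
for b in blobs(t,'yellow')[:2]: print(circle("top",b,.12))
go(.594,.0,.077)
```

```text
(275, 189, 90, 93) (array([0.5965, 0.0014]), np.int64(134), 0.63) (0.5962, 0.0014, 0.0706)
(0.443, 0.6147, 0.0996)
(0.4555, -0.159, 0.0492)
xyz [-0.09 -0.06 14.55] dr [-0.    0.   -0.02] t 12.5 p [0.5931 0.0006 0.2225]
```

Request:
send_rows(
  dr=[
    [0, 0, 0],
    [0, 0, 0],
    [0, 0, 0],
    [0, 0, 0],
    [0, 0, 0],
    [0, 0, 0],
    [0, 0, 0],
    [0, 0, 0],
  ],
  xyz=[
    [-0.35, 0, 3],
    [-0.35, 0, 7],
    [-0.35, 0, 11],
    [-0.35, 0, 13.5],
    [-0.35, 0, 14.4],
    [-0.35, 0, 14.4],
    [-0.35, 0, 14.4],
    [-0.35, 0, 14.4],
  ],
  jaw=[100, 100, 100, 100, 100, 100, 60, 60],
)

```text
time_s: 13.5
eef_pos: [0.5986, 0.0007, 0.0806]
eef_rot: [0.002, 0.001, 1.0, -0.0]
wrist_force: [0.1, -0.7, 5.5]
opening: 0.766
grasp_force: 67.0
```

Request:
send_rows(
  dr=[
    [0, 0, 0],
    [0, 0, 0],
    [0, 0, 0],
    [0, 0, 0],
    [0, 0, 0],
    [0, 0, 0],
    [0, 0, 0],
    [0, 0, 0],
  ],
  xyz=[
    [0, 0, 0],
    [0, 0, 0],
    [0, 0, 0],
    [0, 0, 0],
    [0, 0, 0],
    [0, 0, -3],
    [0, 0, -7],
    [0, 0, -11],
  ],
  jaw=[60, 60, 60, 60, 60, 60, 60, 60],
)

```text
time_s: 14.5
eef_pos: [0.5966, 0.0013, 0.1897]
eef_rot: [-0.0, 0.001, 1.0, 0.0]
wrist_force: [0.3, 0.3, -1.2]
opening: 0.766
grasp_force: 67.3
```

Request:
send_rows(
  dr=[
    [0, 0, 0],
    [0, 0, 0],
    [0, 0, 0],
    [0, 0, 0],
    [0, 0, 0],
    [0, 0, 0],
    [0, 0, 0],
    [0, 0, 0],
  ],
  xyz=[
    [0, 0, -4],
    [1, -2, -7],
    [3, -6, -8],
    [5, -10, -8],
    [5.7, -13.4, -8],
    [5.7, -13.4, -8],
    [5.7, -13.4, -8],
    [5.7, -13.4, -8],
  ],
  jaw=[60, 60, 60, 60, 60, 60, 60, 60],
)

```text
time_s: 15.5
eef_pos: [0.5398, -0.1317, 0.2683]
eef_rot: [0.0, 0.0, 1.0, 0.0]
wrist_force: [-0.3, 0.4, -1.3]
opening: 0.771
grasp_force: 67.3
```

Run:
```python
from h import *
c=ctrl.calibration("wrist");im=ctrl.camera("wrist");cv2.imwrite("pics/w7.png",im[:,:,::-1])
for b in blobs(im,'yellow',1500)[:1]: print(cv2.boundingRect(b),arc(b,.12,c,smax=1.1),circle("wrist",b,.12,c))
o=ctrl.get_obs();b=blobs(im,'green',5000)[0];print(cv2.boundingRect(b),arc(b,o["eef_pos"][2]+.007,c))
go(.4535,-.1336,.205)
```

```text
(269, 59, 97, 102) (array([ 0.4561, -0.1323]), np.int64(155), 0.46) (0.4551, -0.1323, 0.068)
(228, 224, 185, 186) (array([ 0.5369, -0.1306]), np.int64(155), 0.88)
xyz [ 8.63 -0.19  6.33] dr [ 0. -0.  0.] t 15.55 p [ 0.5398 -0.1317  0.2683]
```

View pics/w7.png

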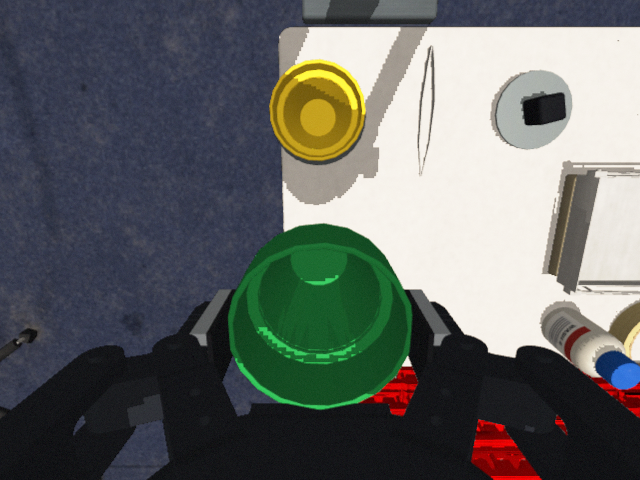

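The yellow cup is seated squarely at (318,111), rim 68 mm, and green is held level. I move green over it and lower.

Request:
send_rows(
  dr=[
    [0, 0, 0],
    [0, 0, 0],
    [0, 0, 0],
    [0, 0, 0],
    [0, 0, 0],
    [0, 0, 0],
    [0, 0, 0],
    [0, 0, 0],
  ],
  xyz=[
    [3, -0.1, 0],
    [6, -0.2, 0],
    [8, -0.2, 0],
    [8.5, -0.2, 1],
    [8.5, -0.2, 2.5],
    [8.5, -0.2, 4.5],
    [8.5, -0.2, 6],
    [8.5, -0.2, 6],
  ],
  jaw=[60, 60, 60, 60, 60, 60, 60, 60],
)

```text
time_s: 16.55
eef_pos: [0.454, -0.134, 0.2063]
eef_rot: [-0.002, 0.001, 1.0, 0.001]
wrist_force: [0.0, -0.2, -1.4]
opening: 0.769
grasp_force: 67.3
```

Request:
send_rows(
  dr=[
    [0, 0, 0],
    [0, 0, 0],
    [0, 0, 0],
    [0, 0, 0],
    [0, 0, 0],
    [0, 0, 0],
    [0, 0, 0],
    [0, 0, 0],
  ],
  xyz=[
    [0, 0, 0],
    [0, 0, 0],
    [0, 0, 1],
    [0, 0, 2],
    [0, 0, 3],
    [0, 0, 4],
    [0, 0, 4.5],
    [0, 0, 4.5],
  ],
  jaw=[60, 60, 60, 60, 60, 60, 60, 60],
)

```text
time_s: 17.55
eef_pos: [0.4544, -0.1345, 0.1628]
eef_rot: [-0.0, 0.001, 1.0, 0.0]
wrist_force: [-0.1, 0.5, -1.3]
opening: 0.767
grasp_force: 67.3
```

Request:
send_rows(
  dr=[
    [0, 0, 0],
    [0, 0, 0],
    [0, 0, 0],
    [0, 0, 0],
    [0, 0, 0],
    [0, 0, 0],
    [0, 0, 0],
    [0, 0, 0],
  ],
  xyz=[
    [0, 0.05, 0.5],
    [0, 0.05, 1],
    [0, 0.05, 1.3],
    [0, 0.05, 1.5],
    [0, 0.05, 1.55],
    [0, 0.05, 1.6],
    [0, 0.05, 1.65],
    [0, 0.05, 1.7],
  ],
  jaw=[60, 60, 60, 60, 60, 60, 60, 60],
)

```text
time_s: 18.55
eef_pos: [0.4547, -0.1341, 0.1463]
eef_rot: [0.0, 0.001, 1.0, -0.0]
wrist_force: [0.5, -0.2, -1.8]
opening: 0.774
grasp_force: 67.3
```

Request:
send_rows(
  dr=[
    [0, 0, 0],
    [0, 0, 0],
    [0, 0, 0],
    [0, 0, 0],
    [0, 0, 0],
    [0, 0, 0],
    [0, 0, 0],
    [0, 0, 0],
  ],
  xyz=[
    [0, 0, 0.05],
    [0, 0, 0.1],
    [0, 0, 0.15],
    [0, 0, 0.2],
    [0, 0, 0.25],
    [0, 0, 0.3],
    [0, 0, 0.3],
    [0, 0, 0.3],
  ],
  jaw=[60, 60, 60, 60, 60, 60, 60, 60],
)

```text
time_s: 19.55
eef_pos: [0.4555, -0.1342, 0.1446]
eef_rot: [0.001, 0.001, 1.0, -0.0]
wrist_force: [-0.6, 2.8, 9.4]
opening: 0.766
grasp_force: 68.4
```

Request:
send_rows(
  dr=[
    [0, 0, 0],
    [0, 0, 0],
    [0, 0, 0],
    [0, 0, 0],
    [0, 0, 0],
    [0, 0, 0],
    [0, 0, 0],
    [0, 0, 0],
  ],
  xyz=[
    [0, 0, -0.1],
    [0, 0, -0.1],
    [0, 0, -0.1],
    [0, 0, -0.1],
    [0, 0, -2],
    [0, 0, -5],
    [0, 0, -8],
    [0, 0, -10],
  ],
  jaw=[100, 100, 100, 100, 100, 100, 100, 100],
)

```text
time_s: 20.55
eef_pos: [0.455, -0.1344, 0.2448]
eef_rot: [0.001, 0.001, 1.0, -0.0]
wrist_force: [-0.1, 0.0, 0.1]
opening: 1.003
grasp_force: 0.0
```

Run:
```python
from h import *
im=cv2.imread("pics/w7.png");c=fakecal(np.array([.5398,-.1317,.2683]))
p=ray("wrist",(533,109),.014,c);print(p,ray("top",(371,278),.03))
go(p[0],p[1],.2)
```

```text
[0.44592871 0.07737297 0.014     ] [0.4436572  0.07921669 0.03      ]
xyz [ 0.94 21.18  4.46] dr [-0.01  0.01 -0.01] t 20.55 p [ 0.455  -0.1344  0.2448]
```

Request:
send_rows(
  dr=[
    [0, 0, 0],
    [0, 0, 0],
    [0, 0, 0],
    [0, 0, 0],
    [0, 0, 0],
    [0, 0, 0],
    [0, 0, 0],
    [0, 0, 0],
  ],
  xyz=[
    [0.2, 5, 0],
    [0.5, 10, 2],
    [0.8, 16, 4],
    [0.9, 21.2, 6],
    [0.9, 21.2, 6],
    [0.9, 21.2, 6],
    [0.9, 21.2, 6],
    [0.9, 21.2, 6],
  ],
  jaw=[100, 100, 100, 100, 100, 100, 100, 100],
)

```text
time_s: 21.55
eef_pos: [0.4465, 0.0768, 0.1838]
eef_rot: [0.0, 0.002, 1.0, -0.0]
wrist_force: [0.7, -0.2, 0.6]
opening: 0.999
grasp_force: 0.0
```

```bash
cat > lid.py <<'E'
from h import *
import sys
c=ctrl.calibration("wrist");im=ctrl.camera("wrist");cv2.imwrite(f"pics/{sys.argv[1]}.png",im[:,:,::-1]);dz=float(sys.argv[2])
roi=im.copy();roi[:120]=255;roi[300:]=255;roi[:,:180]=255;roi[:,460:]=255
for col,z,amin in(('grey',.014,2000),('black',.044,300)):
    for b in blobs(roi,col,amin)[:2]:
        P=np.array([ray("wrist",p,z+dz,c)[:2] for p in cv2.convexHull(b)[:,0].astype(float)]).astype(np.float32)
        r=cv2.minAreaRect(P*1000);print(col,cv2.boundingRect(b),circle("wrist",b,z+dz,c),"rect mm",np.round(r[0],1),np.round(r[1],1),r[2])
print(ctrl.get_obs()["eef_pos"])
E
python3 lid.py w8 0
```

```text
grey (180, 125, 280, 140) (0.3763, 0.0782, 0.214) rect mm [426.7  78. ] [213.5 112.7] 89.79442596435547
black (303, 208, 36, 41) (0.4443, 0.0789, 0.0341) rect mm [444.2  78.8] [27.7 23.6] 14.435858726501465
[0.44638535 0.07691574 0.1837    ]
```

View pics/w8.png

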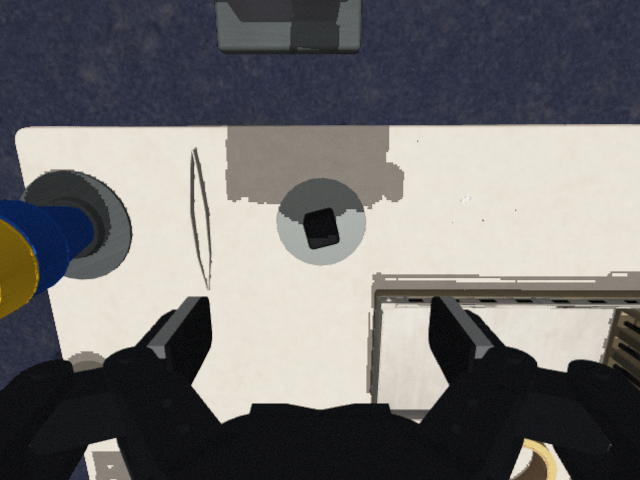

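The knob is at (321,228), turned about 14° in the world frame. The lid disc is centred at (321.5,221.5) and the surroundings are clear for a turned grasp.

Run:
```python
from h import *
c=ctrl.calibration("wrist")
for u,v in((321.5,265),(277,222),(366,222)): print(ray("wrist",(u,v),.014,c))
go(.446,.078,.10,.251)
```

```text
[0.48378441 0.07959256 0.014     ]
[0.44621952 0.04313208 0.014     ]
[0.4464754  0.11621961 0.014     ]
xyz [0.05 0.11 8.37] dr [-0.    0.01 -2.43] t 21.6 p [0.4464 0.0769 0.1837]
```

Request:
send_rows(
  dr=[
    [0, 0, -0.8],
    [0, 0, -1.6],
    [0, 0, -2.4],
    [0, 0, -2.4],
    [0, 0, -2.4],
    [0, 0, -2.4],
    [0, 0, -2.4],
    [0, 0, -2.4],
  ],
  xyz=[
    [0, 0.1, 2],
    [0, 0.1, 4],
    [0, 0.1, 7],
    [0, 0.1, 9],
    [0, 0.1, 9],
    [0, 0.1, 9],
    [0, 0.1, 9],
    [0, 0.1, 9],
  ],
  jaw=[70, 70, 70, 70, 70, 70, 70, 70],
)

```text
time_s: 22.6
eef_pos: [0.4465, 0.0788, 0.0941]
eef_rot: [0.001, -0.125, 0.992, -0.0]
wrist_force: [-0.1, 0.2, -0.4]
opening: 0.701
grasp_force: 0.0
```

```bash
sed -i 's/roi\[300:\]/roi[340:]/' lid.py; python3 lid.py w9 0; python3 -c "
from h import *
go(.4464,.0783,.035,.251)"
```

```text
grey (207, 120, 243, 178) (0.4095, 0.0749, 0.1397) rect mm [422.   75.2] [103.3 130.3] 9.174888610839844
black (294, 240, 47, 56) (0.4433, 0.078, 0.035) rect mm [443.   77.8] [29.4 23.3] 14.318845748901367
black (218, 289, 30, 51) (0.4792, 0.0403, 0.0329) rect mm [479.1  41.1] [29.6 15.5] 11.218305587768555
[0.44638643 0.07886428 0.09392463]
xyz [ 0.02 -0.05  5.89] dr [-0.    0.01 -0.01] t 22.65 p [0.4464 0.0789 0.0939]
```

Request:
send_rows(
  dr=[
    [0, 0, 0],
    [0, 0, 0],
    [0, 0, 0],
    [0, 0, 0],
    [0, 0, 0],
    [0, 0, 0],
    [0, 0, 0],
    [0, 0, 0],
  ],
  xyz=[
    [0.05, -0.05, 2],
    [0.05, -0.05, 4],
    [0.05, -0.05, 5.5],
    [0.05, -0.05, 5.9],
    [0.05, -0.05, 5.9],
    [0.05, -0.05, 5.9],
    [0.05, -0.05, 5.9],
    [0.05, -0.05, 5.9],
  ],
  jaw=[70, 70, 70, 70, 70, 70, 20, 20],
)

```text
time_s: 23.65
eef_pos: [0.4459, 0.0783, 0.0347]
eef_rot: [0.0, -0.125, 0.992, -0.0]
wrist_force: [-0.5, 0.2, 0.3]
opening: 0.284
grasp_force: 0.7
```

Request:
send_rows(
  dr=[
    [0, 0, 0],
    [0, 0, 0],
    [0, 0, 0],
    [0, 0, 0],
    [0, 0, 0],
    [0, 0, 0],
    [0, 0, 0],
    [0, 0, 0],
  ],
  xyz=[
    [0, 0, 0],
    [0, 0, 0],
    [0, 0, 0],
    [0, 0, 0],
    [0, 0, 0],
    [0, 0, 0],
    [0, 0, 0],
    [0, 0, 0],
  ],
  jaw=[20, 20, 20, 20, 20, 20, 20, 20],
)

```text
time_s: 24.65
eef_pos: [0.4461, 0.0783, 0.0348]
eef_rot: [0.001, -0.125, 0.992, -0.0]
wrist_force: [0.1, -0.2, 5.2]
opening: 0.275
grasp_force: 59.8
```

Request:
send_rows(
  dr=[
    [0, 0, 0],
    [0, 0, 0],
    [0, 0, 0],
    [0, 0, 0.6],
    [0, 0, 1.2],
    [0, 0, 1.8],
    [0, 0, 2.4],
    [0, 0, 2.4],
  ],
  xyz=[
    [0, 0, -3],
    [0, 0, -8],
    [0, 0, -13],
    [0, 0, -18],
    [0, 0, -22],
    [0, 0, -23.5],
    [0, 0, -23.5],
    [0, 0, -23.5],
  ],
  jaw=[20, 20, 20, 20, 20, 20, 20, 20],
)

```text
time_s: 25.65
eef_pos: [0.4452, 0.0783, 0.269]
eef_rot: [-0.0, 0.0, 1.0, 0.0]
wrist_force: [-0.4, 0.0, -1.0]
opening: 0.272
grasp_force: 59.0
```

```bash
python3 -c "
from h import *
go(.54,-.133,.27)"
```

```text
xyz [ -9.49 -21.12  -0.1 ] dr [ 0.   -0.01 -0.01] t 25.65 p [0.4452 0.0783 0.269 ]
```

Request:
send_rows(
  dr=[
    [0, 0, 0],
    [0, 0, 0],
    [0, 0, 0],
    [0, 0, 0],
    [0, 0, 0],
    [0, 0, 0],
    [0, 0, 0],
    [0, 0, 0],
  ],
  xyz=[
    [-1.5, -4, 0],
    [-4, -9, 0],
    [-6, -14, 0],
    [-8.5, -19, 0],
    [-9.5, -21.1, 0],
    [-9.5, -21.1, 0],
    [-9.5, -21.1, 0],
    [-9.5, -21.1, 0],
  ],
  jaw=[20, 20, 20, 20, 20, 20, 20, 20],
)

```text
time_s: 26.65
eef_pos: [0.5399, -0.1314, 0.2693]
eef_rot: [-0.0, -0.0, 1.0, 0.0]
wrist_force: [0.3, 0.2, -1.4]
opening: 0.268
grasp_force: 59.2
```

Run:
```python
from h import *
c=ctrl.calibration("wrist");im=ctrl.camera("wrist");cv2.imwrite("pics/w10.png",im[:,:,::-1])
for b in blobs(im,'green',1500)[:1]: print(cv2.boundingRect(b),arc(b,.15,c,smax=1.1),circle("wrist",b,.15,c))
go(.4555,-.1338,.185)
```

```text
(261, 52, 108, 113) (array([ 0.4571, -0.1331]), np.int64(174), 0.42) (0.4561, -0.1332, 0.0675)
xyz [ 8.45 -0.23  8.44] dr [0. 0. 0.] t 26.7 p [ 0.54   -0.1315  0.2694]
```

View pics/w10.png

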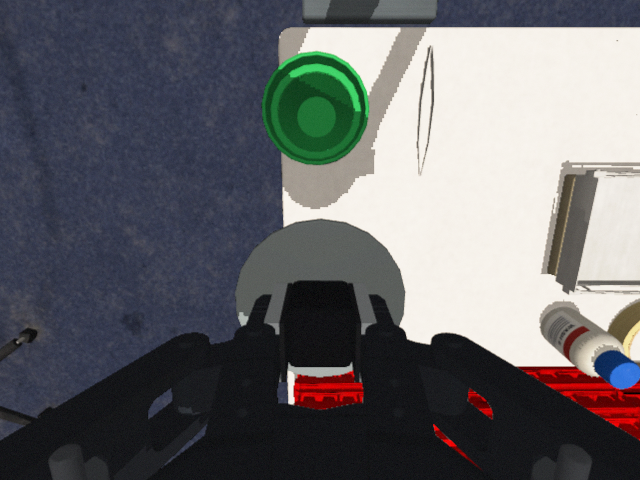

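The green rim is seated at (316,108), diameter 67.5 mm. The lid is held level, disc columns 236–406. I move it over green.

Request:
send_rows(
  dr=[
    [0, 0, 0],
    [0, 0, 0],
    [0, 0, 0],
    [0, 0, 0],
    [0, 0, 0],
    [0, 0, 0],
    [0, 0, 0],
    [0, 0, 0],
  ],
  xyz=[
    [3, -0.1, 0],
    [6, -0.2, 0],
    [8, -0.3, 0],
    [8.5, -0.3, 1],
    [8.5, -0.3, 3],
    [8.5, -0.3, 5],
    [8.5, -0.3, 7],
    [8.5, -0.3, 7],
  ],
  jaw=[20, 20, 20, 20, 20, 20, 20, 20],
)

```text
time_s: 27.7
eef_pos: [0.4544, -0.1347, 0.1974]
eef_rot: [-0.002, 0.0, 1.0, 0.001]
wrist_force: [0.5, -0.6, -0.3]
opening: 0.272
grasp_force: 59.2
```

Request:
send_rows(
  dr=[
    [0, 0, 0],
    [0, 0, 0],
    [0, 0, 0],
    [0, 0, 0],
    [0, 0, 0],
    [0, 0, 0],
    [0, 0, 0],
    [0, 0, 0],
  ],
  xyz=[
    [0, 0, 0],
    [0, 0, 0],
    [0, 0, 0],
    [0, 0, 0.3],
    [0, 0, 0.6],
    [0, 0, 0.9],
    [0, 0, 1.1],
    [0, 0, 1.1],
  ],
  jaw=[20, 20, 20, 20, 20, 20, 20, 20],
)

```text
time_s: 28.7
eef_pos: [0.4551, -0.1357, 0.188]
eef_rot: [-0.0, 0.001, 1.0, 0.0]
wrist_force: [-0.7, -0.1, -1.1]
opening: 0.27
grasp_force: 59.2
```

Request:
send_rows(
  dr=[
    [0, 0, 0],
    [0, 0, 0],
    [0, 0, 0],
    [0, 0, 0],
    [0, 0, 0],
    [0, 0, 0],
    [0, 0, 0],
    [0, 0, 0],
  ],
  xyz=[
    [0, 0.1, 0],
    [0, 0.1, 0.2],
    [0, 0.1, 0.4],
    [0, 0.1, 0.6],
    [0, 0.1, 0.8],
    [0, 0.1, 0.95],
    [0, 0.1, 1.05],
    [0, 0.1, 1.1],
  ],
  jaw=[20, 20, 20, 20, 20, 20, 20, 20],
)

```text
time_s: 29.7
eef_pos: [0.4553, -0.1347, 0.1772]
eef_rot: [-0.0, 0.001, 1.0, -0.0]
wrist_force: [0.0, 0.1, -0.7]
opening: 0.272
grasp_force: 59.2
```

Inside with no force; the last ~2 mm remain.

Request:
send_rows(
  dr=[
    [0, 0, 0],
    [0, 0, 0],
    [0, 0, 0],
    [0, 0, 0],
    [0, 0, 0],
    [0, 0, 0],
    [0, 0, 0],
    [0, 0, 0],
  ],
  xyz=[
    [0, 0, 0.05],
    [0, 0, 0.1],
    [0, 0, 0.15],
    [0, 0, 0.2],
    [0, 0, 0.25],
    [0, 0, 0.3],
    [0, 0, 0.3],
    [0, 0, 0.3],
  ],
  jaw=[20, 20, 20, 20, 20, 20, 20, 20],
)

```text
time_s: 30.7
eef_pos: [0.4555, -0.1349, 0.1748]
eef_rot: [0.0, 0.001, 1.0, -0.0]
wrist_force: [-0.5, 0.8, 4.8]
opening: 0.271
grasp_force: 59.9
```

Request:
send_rows(
  dr=[
    [0, 0, 0],
    [0, 0, 0],
    [0, 0, 0],
    [0, 0, 0],
    [0, 0, 0],
    [0, 0, 0],
    [0, 0, 0],
    [0, 0, 0],
  ],
  xyz=[
    [0, 0, -0.1],
    [0, 0, -0.1],
    [0, 0, -0.1],
    [0, 0, -0.1],
    [0, 0, -2],
    [0, 0, -5],
    [0, 0, -9],
    [0, 0, -12],
  ],
  jaw=[70, 70, 70, 70, 70, 70, 70, 70],
)

```text
time_s: 31.7
eef_pos: [0.4555, -0.1349, 0.296]
eef_rot: [0.001, 0.001, 1.0, -0.0]
wrist_force: [-0.2, 0.1, -0.6]
opening: 0.7
grasp_force: 0.0
```

Request:
send_rows(
  dr=[
    [0, 0, 0],
    [0, 0, 0],
    [0, 0, 0],
    [0, 0, 0],
    [0, 0, 0],
    [0, 0, 0],
    [0, 0, 0],
    [0, 0, 0],
  ],
  xyz=[
    [0, 3, 0],
    [0, 8, 0],
    [0, 13, 0],
    [0, 18, 0],
    [0, 20, 0],
    [0, 20, 0],
    [0, 20, 0],
    [0, 20, 0],
  ],
  jaw=[70, 70, 70, 70, 70, 70, 70, 70],
)

```text
time_s: 32.7
eef_pos: [0.4557, 0.0644, 0.2942]
eef_rot: [-0.0, 0.001, 1.0, -0.0]
wrist_force: [0.3, 0.0, 0.2]
opening: 0.697
grasp_force: 0.0
```

Run:
```python
from h import *
s=ctrl.camera("side")[:,:,::-1];cv2.imwrite("pics/side9.png",cv2.resize(s[230:390,230:430],(750,600)))
```

```text
(no output)
```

View pics/side9.png

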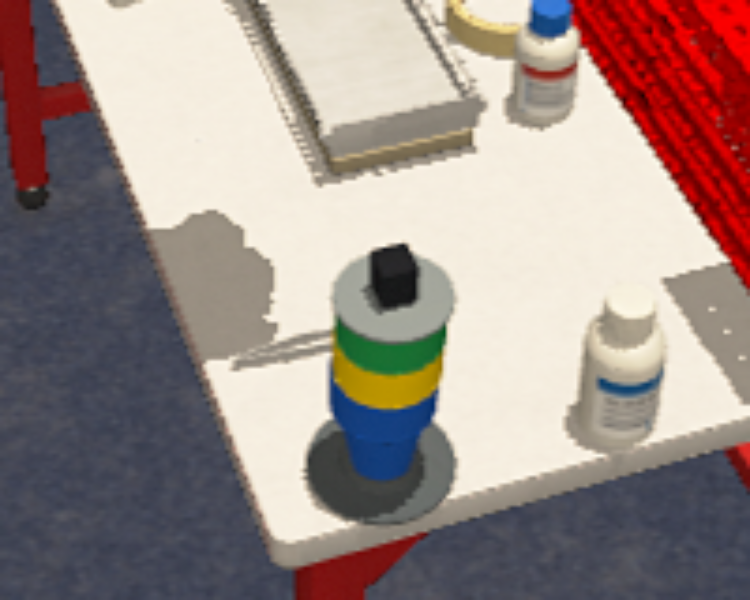

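The stack stands straight in the stand: lid at (393,297), green, yellow and blue collars below it at about (385,400). Both bottles are still standing. I hand the job in.

```bash
python3 -c "
from bench import ctrl
print(ctrl.hand_in())"
```

```text
the job is handed in; nothing more can be done
None
```

The yellow cup, green cup and lid are stacked on the blue cup in the stand, each held until it was fully down; the last side view showed the stack straight and both bottles standing, and I handed the job in at about 33 s of the 72 s (no verdict came back).

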